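# Find the rattling sample tin and present it

### The arm

A 6-joint arm with a two-finger parallel gripper is mounted at the origin on the work surface. World frame = base frame: x ahead of the robot, y to its left, z up, the work surface at z = 0. Lengths are in m, angles in rad, forces in N, time in s.
With the tool pointing down it reaches from about 0.375 to 0.9 m from the base axis. Payload 3.1 kg.
Tool frame: the origin (TCP) lies on the centre line of the jaws, within the pads' length; the fingertips stand 25 mm ahead of it and the grasp point (between the pads) lies 6 mm ahead of it (manip.tip_extent is the distance from the TCP to the fingertips, in m); z points along the fingers, y is the line along which they close (so a half turn about z gives the same grasp; the last joint's range is limited). The gripper opens to 85 mm and grips with 20 to 120 N. Pads are 22 mm wide; open, the fingers measure 114 mm over their backs; the gripper's body (76 mm by 85 mm) begins 54 mm behind the grasp point. The pads swing forward as they close: fully open they stand 13 mm farther back than shut.
Start: joints at [-1.403, 0.527, 1.433, -0, 1.181, -0.178], TCP at [0.212, -0.588, 0.217] pointing down, gripper open.
Joint ranges: [-3.08, 3.08], [-0.75, 2.2], [0.22, 2.44], [-1.43, 4.57], [0, 2.65], [-2.85, 2.85]. Speed limits (rad/s): [2.79, 2.79, 3.14, 3.14, 3.14, 3.14].

### API

Orientations are given as a unit quaternion [x, y, z, w].
In Python, from station import readout, imaging, order, manip gives the robot as it stands.
- The arm moves only by the tool move_arm, never from a script. Its argument "rows" is a list of rows, each a list of 7 numbers: the turn, a rotation vector about the tool's x, y, z in degrees, then the shift along the tool's x, y, z in mm, then the closure, from 0 (fully open) to 1 (shut). A call has 1 to 12 rows; each row is the pose to reach, as a shift and turn from the pose commanded when the call began, along the tool's axes at that moment; what a row does not reach only later rows make up. A row lasts 1/12 s, in which the tool goes at most 41.7 mm and 7.16 degrees, less where a joint would pass 70% of its speed; a pose out of reach is approached as far as the arm can. A call with a gripper value outside its range is refused whole. The fingers move at their own pace and stop on an object; "squeeze" is the grip in N (left out, the last holds). Time passes only in rows, so rows that repeat a pose let the fingers close. It gives the time, the measured TCP pose, the force, the opening and the grip force at its end, in the units of the state.
- readout.sense(): the state, without advancing time (a new reading comes with each control period).
- imaging.snapshot(name): name is "scene" or "top" or "wrist"; returns a dict with "img" (400x640x3 uint8, red, green, blue), "z_map" (400x640 float32, m along the optical axis (not along the pixel's ray), 0 where there is no reading), "fovy" (degrees; the focal length in pixels is half the picture's height over the tangent of half this angle, whatever the lens; pixels are square), "cx", "cy" (the principal point, pixels), "rvec" (rotation vector, rad) and "tvec" (3), from world to camera coordinates, as OpenCV has them. Camera axes: x right, y down, z forward; pixel columns grow to the right and rows downward; lengths in m; the calibration is good to about 2 mm. A picture is of the moment at which its call begins.
- order.sign_off(): hands the job in; it is judged then, once.
The state is a dict: "t": time; "q": joint angles; "qd": joint speeds; "tau": joint torques, N m; "tcp_pos": TCP position; "tool_rot": TCP orientation; "force": force on the tool from outside, world axes, zero at the start; "ft_torque": the same for the moment, N m; "finger_gap": opening from 0.0 (shut) to 1.0 (fully open); "gripper_force": force on a finger pad.
Only numpy, scipy, OpenCV 4.12 (cv2) and the standard library are available. Lean on these libraries where they do the work, as an engineer would, in place of code of your own. Each camera call takes 0.05 s, during which the arm holds its last target. There are 200 camera calls.

### The job

Three closed sample tins stand in a row on the lab bench and a steel ball has come loose in one of them: starting with the left tin, then the middle, then the right one, lift each well clear of the bench and shake it briskly to and fro along its length a few times. Stand the tins that do not rattle back upright where they were, and hold the one that rattles out over the middle of the shallow steel inspection tray, upright and still, about 6 to 20 cm above it. Finish while still holding it there in the gripper (do not put it down), and leave the other things on the bench undisturbed.

Things in the scene. Friction and masses are not known exactly. Their poses are not given: they have to be found in the camera images.
- tin_left: The left tin (largest y, on the robot's left): closed plain aluminium tin, 52 mm wide (its x), 120 mm long (its y), 52 mm tall, lying flat on the 2 mm mat; flat sides, gripped across its width; about 0.37 to 0.46 kg in all, all three alike outside. Empty weights differ, so weight tells nothing. Origin: centre of its underside, z up.
- tin_middle: The middle tin of the row: same as the left one. Two tins are packed tight; in one, drawn anew each time, a 40 mm steel ball of 260 g rolls free, 74 mm end to end: a brisk stroke along the tin throws it, with knocks, to one end, a stroke back to the other, felt afterwards as torque about the tin's x axis up to 0.09 N m either way; packed ones read near 0.
- tin_right: The right tin (smallest y): same as the left one.
- tray_centre (a point): Centre of the inner floor of the square shallow stainless inspection tray, 130 x 130 mm, rim 12 mm high, floor 3 mm above the bench, fixed, farther from the robot than the tins.
- mat: Thin dark grey rubber mat, 240 x 700 mm, 2 mm thick, fixed, under the tins; its y runs along the row, and the tins lie square on it. Origin: centre of its underside.
- vial: Small amber glass vial with white cap, 26 mm diameter, 48 mm tall, between the left and middle tins. Bystander. Origin: centre of underside.
- weight: Brass balance weight with a knob, 26 mm diameter, 37 mm tall, between the middle and right tins. Bystander. Origin: centre of underside.
- beaker: Glass beaker, 72 mm diameter, 85 mm tall, at the left. Bystander. Origin: centre of underside.
- reagent: Glass reagent bottle with blue cap, 80 mm diameter, 150 mm tall, far left. Bystander. Origin: centre of underside.
- spatula: Slim steel lab spatula lying flat, 205 mm long, 16 mm wide, at the right. Bystander. Origin near its middle, x along its length.
- rack: Yellow test tube rack with capped tubes, 110 x 210 mm, 120 mm tall, fixed, far right. Bystander. Origin: centre of underside.
Things that resemble listed ones, but are neither listed nor needed, are in the scene too. Leave any pink look-alike of the tin_middle alone.

How it is judged:
On the way, in this order (a step that is already met when the one before it is completed fails the run):
1. the left tin is lifted 50 mm clear and swung briskly, off the bench (height (world z) of tin_left above 0.05 m and (linear speed of tin_left above 0.15 m/s or angular speed of tin_left above 1.2 rad/s)), for 0.02 s.
2. the left tin is brought to a stop at the end of a stroke, off the bench (height (world z) of tin_left above 0.05 m and linear speed of tin_left below 0.06 m/s and angular speed of tin_left below 0.5 rad/s), for 0.02 s.
3. the left tin is swung briskly again, off the bench (all of step 1), for 0.02 s.
4. the middle tin is lifted 50 mm clear and swung briskly, off the bench (height (world z) of tin_middle above 0.05 m and (linear speed of tin_middle above 0.15 m/s or angular speed of tin_middle above 1.2 rad/s)), for 0.02 s.
5. the middle tin is brought to a stop at the end of a stroke, off the bench (height (world z) of tin_middle above 0.05 m and linear speed of tin_middle below 0.06 m/s and angular speed of tin_middle below 0.5 rad/s), for 0.02 s.
6. the middle tin is swung briskly again, off the bench (all of step 4), for 0.02 s.
7. the right tin is lifted 50 mm clear and swung briskly, off the bench (height (world z) of tin_right above 0.05 m and (linear speed of tin_right above 0.15 m/s or angular speed of tin_right above 1.2 rad/s)), for 0.02 s.
8. the right tin is brought to a stop at the end of a stroke, off the bench (height (world z) of tin_right above 0.05 m and linear speed of tin_right below 0.06 m/s and angular speed of tin_right below 0.5 rad/s), for 0.02 s.
9. the right tin is swung briskly again, off the bench (all of step 7), for 0.02 s.
At the end, for the whole second after the job is handed in: The tin with the loose ball is held by the fingers alone, its centre within 50 mm of the tray centre seen from above, its underside 60 to 220 mm above the bench, within 0.25 rad of upright and still; the other two tins stand upright on the mat or bench within 50 mm of where they started (((distance between loose_ball_center and tin_left below 0.07 m and horizontal distance between tin_left and tray_centre below 0.05 m and height (world z) of tin_left between 0.06 and 0.22 m and angle between tin_left's own z axis and vertical below 0.25 rad and linear speed of tin_left below 0.03 m/s and contact force between tin_left and the fingers above 1 N and height (world z) of each of tin_middle, tin_right below 0.008 m and distance of each of tin_middle, tin_right from where it was at the start of the episode below 0.05 m and angle between each of tin_middle, tin_right's own z axis and vertical below 0.1 rad and linear speed of each of tin_middle, tin_right below 0.02 m/s) or (distance between loose_ball_center and tin_middle below 0.07 m and horizontal distance between tin_middle and tray_centre below 0.05 m and height (world z) of tin_middle between 0.06 and 0.22 m and angle between tin_middle's own z axis and vertical below 0.25 rad and linear speed of tin_middle below 0.03 m/s and contact force between tin_middle and the fingers above 1 N and height (world z) of each of tin_left, tin_right below 0.008 m and distance of each of tin_left, tin_right from where it was at the start of the episode below 0.05 m and angle between each of tin_left, tin_right's own z axis and vertical below 0.1 rad and linear speed of each of tin_left, tin_right below 0.02 m/s) or (distance between loose_ball_center and tin_right below 0.07 m and horizontal distance between tin_right and tray_centre below 0.05 m and height (world z) of tin_right between 0.06 and 0.22 m and angle between tin_right's own z axis and vertical below 0.25 rad and linear speed of tin_right below 0.03 m/s and contact force between tin_right and the fingers above 1 N and height (world z) of each of tin_left, tin_middle below 0.008 m and distance of each of tin_left, tin_middle from where it was at the start of the episode below 0.05 m and angle between each of tin_left, tin_middle's own z axis and vertical below 0.1 rad and linear speed of each of tin_left, tin_middle below 0.02 m/s))); the arm keeps its last pose, push and grip.
It fails at once if the vial is pushed more than 30 mm or knocked over (distance of vial from where it was at the start of the episode above 0.03 m or angle between vial's own z axis and vertical above 0.5 rad).
It fails at once if the weight is pushed more than 30 mm or knocked over (distance of weight from where it was at the start of the episode above 0.03 m or angle between weight's own z axis and vertical above 0.5 rad).
It fails at once if the beaker is pushed more than 30 mm or knocked over (distance of beaker from where it was at the start of the episode above 0.03 m or angle between beaker's own z axis and vertical above 0.5 rad).
It fails at once if the reagent is pushed more than 30 mm or knocked over (distance of reagent from where it was at the start of the episode above 0.03 m or angle between reagent's own z axis and vertical above 0.5 rad).
It fails at once if the spatula is pushed more than 30 mm or knocked over (distance of spatula from where it was at the start of the episode above 0.03 m).
It also fails if it takes over 72 s, if anything falls off the work surface, if the arm or the gripper's body presses on something with over 40 N, if the wrist force passes 120 N, or if a joint passes its speed limit or range.

## Working session

There is one attempt and no reset: what is moved stays moved. The work goes in short steps, Python scripts to look and compute and a tool call to move; the robot and the scene stay as the last step left them, time stands still between calls to the robot, and variables do not carry over. Pictures are saved under pics/ and viewed, at most 10 in all, crops included, and the job is handed in when it is done.

Besides the shell and the picture viewer there is one more tool, called after "Call:" as name([rows], argument=value, ...), one row to a line, values as JSON. move_arm: Moves the arm, as the interface text tells. Its arguments: {"type":"object","properties":{"rows":{"type":"array"},"squeeze":{"type":"number"}},"required":["rows"]}

```bash
mkdir -p pics; cat > h.py <<'E'
import numpy as np, cv2
from station import readout, imaging, order, manip
def snap(n):
    s=imaging.snapshot(n); s['R']=cv2.Rodrigues(np.array(s['rvec'],float))[0]; s['t']=np.array(s['tvec'],float).ravel()
    s['f']=200/np.tan(np.radians(s['fovy'])/2); return s
def pts(s):
    v,u=np.mgrid[0:400,0:640]; z=s['z_map']
    c=np.stack([(u-s['cx'])/s['f']*z,(v-s['cy'])/s['f']*z,z],-1)
    return (c-s['t'])@s['R']
def save(s,p): cv2.imwrite(p,cv2.cvtColor(s['img'],cv2.COLOR_RGB2BGR))
E
python3 - <<'E'
from h import *
a=snap('top'); b=snap('scene')
np.savez('top.npz',**a)
cv2.imwrite('pics/a.png',cv2.cvtColor(a['img'],cv2.COLOR_RGB2BGR)); save(b,'pics/b.png')
P=pts(a); print(a['R'],a['t'],a['f'],a['cx'],a['cy'])
m=(P[...,2]>.045)&(P[...,2]<.065)&(a['z_map']>0)
n,l,st,c=cv2.connectedComponentsWithStats(m.astype('uint8'))
for i in range(1,n):
    if st[i,4]>100:
        q=P[l==i]; print(st[i],q.min(0).round(3),q.max(0).round(3),cv2.minAreaRect(q[:,:2].astype('float32')),a['img'][l==i].mean(0))
s=readout.sense(); print(s)
E
```

```text
[[ 0.00433204 -0.99996639 -0.00696133]
 [-0.99719542 -0.00379969 -0.07474533]
 [ 0.07471637  0.0072656  -0.99717836]] [0.00864682 0.58408662 1.41350801] 490.290007895175 320.5858547668047 205.5338070465702
[  78   77   72   69 3364] [0.755 0.514 0.045] [0.959 0.719 0.065] ((0.8566773533821106, 0.6163873672485352), (0.2029303014278412, 0.20389388501644135), 0.5372137427330017) [229.26575505 228.19262782 222.49702735]
[525  83  56  58 271] [ 0.775 -0.731  0.045] [ 0.941 -0.583  0.065] ((0.8278098702430725, -0.6210947632789612), (0.210910364985466, 0.10680270195007324), 43.14516067504883) [137.83763838 135.96678967 129.31365314]
[ 294   85   43   32 1336] [ 0.842 -0.033  0.045] [0.935 0.09  0.065] ((0.8884823322296143, 0.02844943106174469), (0.0937921330332756, 0.12237526476383209), 0.08900658786296844) [202.41616766 214.96781437 218.6010479 ]
[ 345   87   44   32 1342] [ 0.837 -0.184  0.045] [ 0.929 -0.058  0.065] ((0.8830698728561401, -0.12116435915231705), (0.12552782893180847, 0.09145469218492508), 89.84751892089844) [200.02384501 212.29955291 215.87481371]
[359 138  29  44 749] [ 0
[... 1019 characters left out ...]
27273 110.89545455]
{'t': 0.1, 'q': array([-1.40245516e+00,  5.28401204e-01,  1.43379336e+00,  1.02578873e-05,
        1.18142532e+00, -1.78509644e-01]), 'qd': array([ 0.00132107, -0.0011581 , -0.00158547, -0.00072625, -0.00069054,
       -0.00081305]), 'tau': array([-7.16442573e-04, -4.43303776e+01, -1.78586841e+01, -2.44229150e-04,
        3.88427390e-03, -4.29304208e-06]), 'tcp_pos': array([ 0.21236857, -0.58707989,  0.21600821]), 'tool_rot': array([ 9.84999299e-01,  1.72555365e-01,  9.89642527e-06, -1.01357597e-03]), 'force': array([-1.20750941,  0.36097438, -0.40834612]), 'ft_torque': array([-0.00010339, -0.06152007, -0.01259112]), 'gripper_force': 0.0, 'finger_gap': 0.9966253913960362}
```

View pics/a.png

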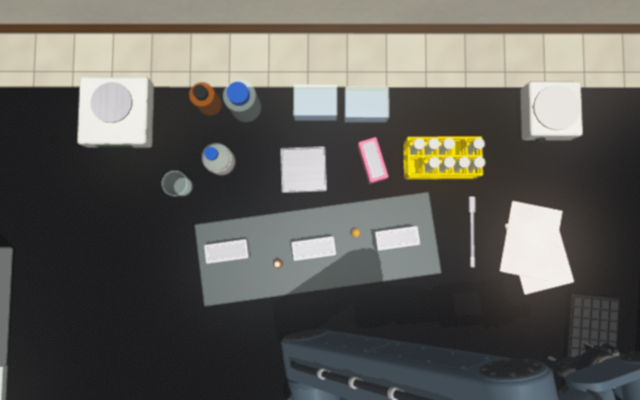

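View pics/b.png

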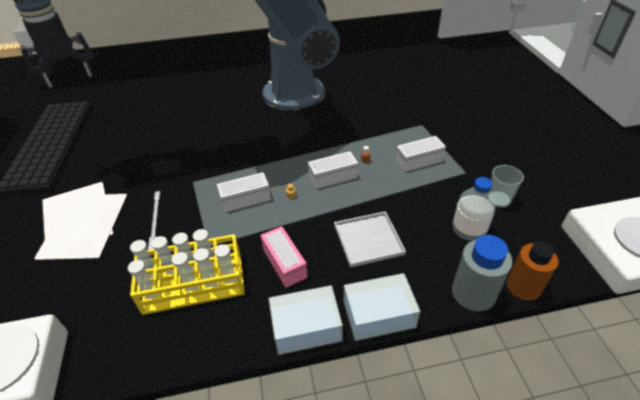

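Top view: the tins are at px (226,251), (313,247) and (397,237). The vial is at (277,264), the weight at (356,232), the tray at (303,169) and the pink decoy at (373,159). The scene view agrees. Next I'll measure the tray and bystanders and plan the first move.

```bash
cat >> h.py <<'E'
from scipy.spatial.transform import Rotation as Ro
def row(p,yaw,s=None):
    """row to bring TCP to p, tool down, tool y at yaw deg"""
    s=s or readout.sense(); R0=Ro.from_quat(s['tool_rot'])
    c,n=np.cos(np.radians(yaw)),np.sin(np.radians(yaw))
    T=Ro.from_matrix(np.array([[-n,c,0],[c,n,0],[0,0,-1]]).T)
    r=(R0.inv()*T).as_rotvec(degrees=True); d=R0.inv().apply(np.array(p)-s['tcp_pos'])*1000
    return r.round(1),d.round(1)
E
python3 - <<'E'
from h import *
a=dict(np.load('top.npz')); P=pts(a)
def ray(u,v,z):
    d=np.array([(u-a['cx'])/a['f'],(v-a['cy'])/a['f'],1])@a['R']; o=-a['t']@a['R']; return o+d*(z-o[2])/d[2]
for nm,u,v,z in [('vial',277,264,.05),('weight',356,232,.039),('tray',303,169,.008),('beaker',176,183,.06)]: print(nm,ray(u,v,z).round(3),P[int(v),int(u)].round(3))
g=a['img'].astype(int); m=np.zeros((400,640),'uint8'); m[138:200,270:335]=(g[138:200,270:335].sum(2)>300)
q=cv2.minAreaRect(np.argwhere(m)[:,::-1].astype('float32')); print(q, ray(*q[0],.008))
box=cv2.boxPoints(q); print([ray(*b,.012).round(3) for b in box])
for z,(x0,y0) in [(.054,(400,240))]:
  for (u0,u1,v0,v1) in [(200,252,235,268),(288,340,230,266),(370,424,222,255)]:
    w=(g[v0:v1,u0:u1].min(2)>165).astype('uint8'); r=cv2.minAreaRect((np.argwhere(w)[:,::-1]+[u0,v0]).astype('float32')); print('tin',r,ray(*r[0],.054).round(4))
print(row((.43,-.1,.22),8.3))
E
```

```text
vial [0.415 0.134 0.05 ] [0.414 0.135 0.045]
weight [ 0.507 -0.091  0.039] [ 0.507 -0.091  0.038]
tray [0.694 0.064 0.008] [0.695 0.064 0.002]
beaker [0.644 0.425 0.06 ] [ 0.652  0.444 -0.002]
((302.9848327636719, 169.12062072753906), (45.323760986328125, 45.60353469848633), 87.70938873291016) [0.69346005 0.06393153 0.008     ]
[array([0.758, 0.135, 0.012]), array([ 0.764, -0.001,  0.012]), array([ 0.628, -0.007,  0.012]), array([0.622, 0.128, 0.012])]
tin ((225.76300048828125, 251.1830596923828), (19.099084854125977, 42.940608978271484), 82.56858825683594) [0.4503 0.2801 0.054 ]
tin ((313.4000244140625, 248.30003356933594), (19.374723434448242, 43.416351318359375), 81.8698959350586) [0.4596 0.0307 0.054 ]
tin ((397.5000305175781, 238.00001525878906), (19.374723434448242, 43.133514404296875), 81.8698959350586) [ 0.4899 -0.2084  0.054 ]
(array([ -0.1,  -0.1, -78.4]), array([ 370.2, -384.1,   -3.1]))
```

Call:
move_arm([
  [0,0,-78.4,370,-384,-3,0],
  [0,0,-78.4,370,-384,-3,0],
  [0,0,-78.4,370,-384,-3,0],
  [0,0,-78.4,370,-384,-3,0],
  [0,0,-78.4,370,-384,-3,0],
  [0,0,-78.4,370,-384,-3,0],
  [0,0,-78.4,370,-384,-3,0],
  [0,0,-78.4,370,-384,-3,0],
  [0,0,-78.4,370,-384,-3,0],
  [0,0,-78.4,370,-384,-3,0],
  [0,0,-78.4,370,-384,-3,0],
  [0,0,-78.4,370,-384,-3,0],
], squeeze=90)

```text
t: 1.1
tcp_pos: [0.4165, -0.1292, 0.2197]
tool_rot: [0.653, 0.757, -0.0, -0.0]
force: [0.6, 0.1, 0.3]
finger_gap: 0.996
gripper_force: 0.0
```

```bash
python3 -c "
from h import *
print(row((.4505,.280,.15),8.2)); s=readout.sense(); print(s['t'],s['tcp_pos'],s['q'])"
```

```text
(array([-0. , -0. ,  0.3]), array([399.7,  94. ,  69.7]))
1.1 [ 0.41652591 -0.12917993  0.21968321] [-5.58095943e-01  2.69826378e-01  1.88112063e+00  6.37256827e-06
  9.90875248e-01 -7.06109823e-01]
```

Call:
move_arm([
  [0,0,0.3,400,94,60,0],
  [0,0,0.3,400,94,60,0],
  [0,0,0.3,400,94,60,0],
  [0,0,0.3,400,94,60,0],
  [0,0,0.3,400,94,60,0],
  [0,0,0.3,400,94,60,0],
  [0,0,0.3,400,94,60,0],
  [0,0,0.3,400,94,60,0],
  [0,0,0.3,400,94,60,0],
  [0,0,0.3,400,94,60,0],
  [0,0,0.3,400,94,60,0],
  [0,0,0.3,400,94,60,0],
])

```text
t: 2.1
tcp_pos: [0.4511, 0.2799, 0.1589]
tool_rot: [0.655, 0.756, -0.001, -0.0]
force: [-1.1, 0.3, -1.0]
finger_gap: 1.001
gripper_force: 0.0
```

```bash
python3 -c "
from h import *
a=snap('wrist'); save(a,'pics/w.png'); print(row((.4505,.280,.036),8.2)); s=readout.sense(); print(s['t'],s['tcp_pos'],s['qd'],s['force'],s['ft_torque'])"
```

```text
(array([-0.1,  0. , -0.1]), array([  1.7,  -0. , 123.1]))
2.15 [0.45096831 0.27846473 0.15909787] [-0.04070013 -0.01711515  0.01888924 -0.0010477  -0.0005108  -0.0010819 ] [-0.30489952 -1.57970518 -1.05288644] [ 0.03646528 -0.01286498 -0.01475211]
```

View pics/w.png

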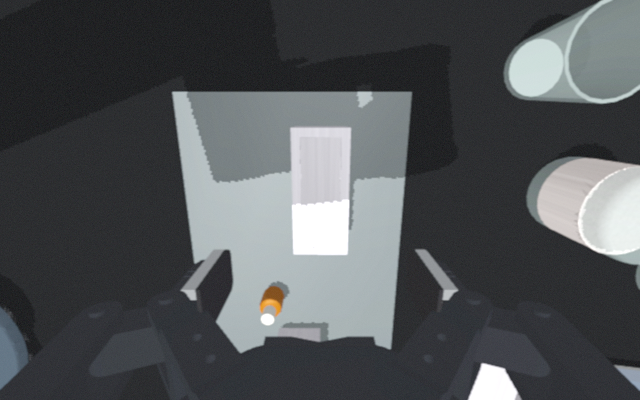

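The wrist view shows the tin centred between the jaws (tin at px ~(320,190), jaws at 230 and 420). Descending and gripping.

Call:
move_arm([
  [0,0,0,1,0,40,0],
  [0,0,0,1,0,80,0],
  [0,0,0,1,0,110,0],
  [0,0,0,1,0,123,0],
  [0,0,0,1,0,123,0],
  [0,0,0,1,0,123,0],
  [0,0,0,1,0,123,1],
  [0,0,0,1,0,123,1],
  [0,0,0,1,0,123,1],
  [0,0,0,1,0,123,1],
  [0,0,0,1,0,123,1],
  [0,0,0,1,0,123,1],
], squeeze=90)

```text
t: 3.15
tcp_pos: [0.4527, 0.2797, 0.0399]
tool_rot: [0.656, 0.755, 0.002, 0.001]
force: [-5.6, -1.3, 16.0]
finger_gap: 0.145
gripper_force: 6.9
```

```bash
python3 -c "
from h import *
s=readout.sense(); print({k:np.round(s[k],4) for k in s})"
```

```text
{'t': np.float64(3.15), 'q': array([3.4320e-01, 6.8160e-01, 1.8029e+00, 1.0000e-04, 6.5360e-01,
       2.0370e-01]), 'qd': array([-0.0003, -0.0012,  0.012 , -0.0169, -0.1082, -0.0017]), 'tau': array([-6.0310e-01, -3.1689e+01, -7.6404e+00,  1.8100e-02, -7.9120e-01,
        4.0000e-03]), 'tcp_pos': array([0.4527, 0.2797, 0.0399]), 'tool_rot': array([0.6561, 0.7547, 0.0015, 0.0008]), 'force': array([-5.5942, -1.3178, 15.9692]), 'ft_torque': array([-0.1037,  0.4319,  0.0086]), 'gripper_force': np.float64(6.9417), 'finger_gap': np.float64(0.1446)}
```

```bash
python3 -c "
from h import *
a=snap('scene'); b=snap('wrist')
w=np.vstack([cv2.resize(a['img'][100:240,360:500],(560,560),interpolation=cv2.INTER_CUBIC)]); cv2.imwrite('pics/c.png',w[...,::-1]); save(b,'pics/d.png')
s=readout.sense(); print(s['force'],s['finger_gap'],s['gripper_force'],s['tcp_pos'])"
```

```text
[-1.83333907 -0.71842313 14.32050406] 0.003672510815687613 7.099900683779197 [0.45280966 0.2797782  0.03965498]
```

View pics/c.png

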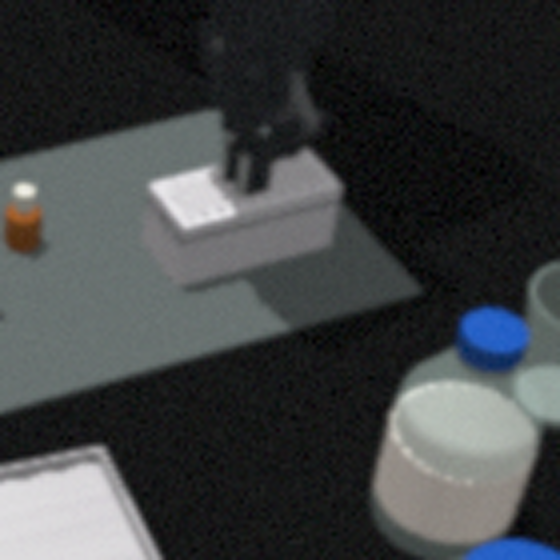

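View pics/d.png

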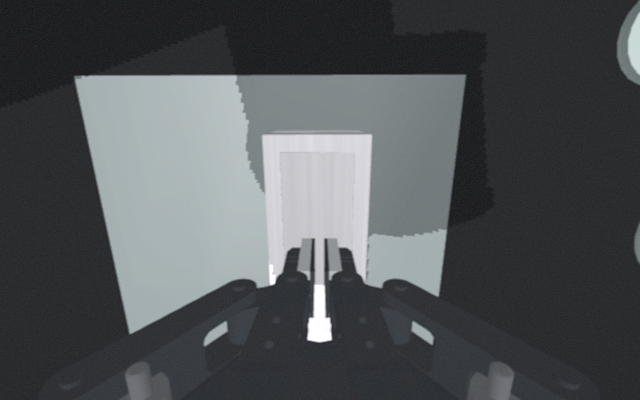

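The fingers closed on top of the lid at scene px ~(421,143) instead of beside the tin, pressing with about 14 N. I'll check heights before acting.

```bash
python3 -c "
from h import *
print([ (k,getattr(manip,k)) for k in dir(manip) if k[0]!='_'])
for n in ['scene','top','wrist']:
    a=snap(n);P=pts(a); ok=a['z_map']>0
    print(n,'cam',(-a['t']@a['R']).round(3))
    m=ok&(abs(P[...,0]-.45)<.09)&(abs(P[...,1]-.28)<.1)
    h=np.histogram(P[m][:,2],bins=np.arange(-.01,.2,.01)); print(h[0])
    br=m&(a['img'].min(2)>140)&(P[...,2]>.03); q=P[br]; print(np.percentile(q,[1,5,50,95,99],axis=0).round(3).tolist())
    dk=m&(a['img'].max(2)<110)&(P[...,2]>.03); q=P[dk]; print('dark',np.percentile(q,[0,2,10,50],axis=0).round(3).tolist())
s=readout.sense(); print(s['q'],s['tcp_pos'],s['tool_rot'])
"
```

```text
[('PlanningError', <class 'station.PlanningError'>), ('tip_extent', 0.025)]
scene cam [ 1.331 -0.161  0.794]
[  72 1764  131  135  135  142  505   23   32   28   19   59   55   82
   85  125   95   79   37   70]
[[0.428, 0.22, 0.05], [0.432, 0.222, 0.052], [0.46, 0.244, 0.055], [0.482, 0.285, 0.058], [0.485, 0.329, 0.059]]
dark [[0.361, 0.193, 0.032], [0.383, 0.203, 0.066], [0.414, 0.215, 0.148], [0.471, 0.265, 0.346]]
top cam [4.770e-01 1.000e-03 1.453e+00]
[ 862 1255   10   10    9   60  256    5    0    0    0    1    1    2
    2    8    0    0    0    2]
[[0.428, 0.219, 0.04], [0.431, 0.221, 0.047], [0.457, 0.242, 0.053], [0.479, 0.262, 0.058], [0.482, 0.266, 0.06]]
dark [[0.36, 0.18, 0.105], [0.361, 0.184, 0.351], [0.365, 0.197, 0.373], [0.398, 0.233, 0.476]]
wrist cam [0.442 0.349 0.196]
[ 3336 39801    87    86     3   202 12967   451   583   514  1358  4474
  5004  8873 12113 11910  2221     0     0     0]
[[0.42, 0.235, 0.052], [0.423, 0.272, 0.053], [0.447, 0.31, 0.054], [0.472, 0.339, 0.063], [0.476, 0.342, 0.091]]
dark [[0.388, 0.266, 0.058], [0.395, 0.269, 0.091], [0.406, 0.279, 0.108], [0.451, 0.291, 0.132]]
[3.43342896e-01 6.81972439e-01 1.80311956e+00 2.92343186e-05
 6.52419303e-01 2.03733699e-01] [0.45283918 0.27977714 0.03966595] [0.65607288 0.75469478 0.00178349 0.00099176]
```

Call:
move_arm([
  [0,0,0,0,0,-20,1],
  [0,0,0,0,0,-40,1],
  [0,0,0,0,0,-50,0],
  [0,0,0,0,0,-50,0],
  [0,0,0,0,0,-50,0],
  [0,0,0,0,0,-50,0],
  [0,0,0,0,0,-50,0],
  [0,0,0,0,0,-50,0],
  [0,0,0,0,0,-50,0],
])

```text
t: 4.15
tcp_pos: [0.4512, 0.2789, 0.0859]
tool_rot: [0.656, 0.755, -0.001, -0.0]
force: [0.5, 0.1, -0.6]
finger_gap: 0.976
gripper_force: 0.0
```

```bash
python3 -c "
from h import *
s=readout.sense(); print({k:np.round(s[k],4) for k in s})
a=snap('wrist');P=pts(a);np.savez('w2.npz',**a); save(a,'pics/e.png')
z=P[...,2]
for v in range(180,330,12): print(v,[(u,P[v,u].round(3).tolist()) for u in (200,212,224,232,408,416,430) if z[v,u]>.03])
t=(z>.048)&(z<.06)&(abs(P[...,0]-.45)<.06)&(abs(P[...,1]-.28)<.1)&(a['img'].min(2)>100)
q=P[t]; print(cv2.minAreaRect(q[:,:2].astype('float32')),q.min(0),q.max(0), -a['t']@a['R'], a['R'])
"
```

```text
{'t': np.float64(4.15), 'q': array([0.3429, 0.6001, 1.7813, 0.    , 0.7619, 0.2038]), 'qd': array([-0.0016, -0.0046, -0.0053,  0.0007,  0.0018, -0.0008]), 'tau': array([ 1.34000e-02, -4.01357e+01, -1.04516e+01,  1.00000e-04,
        7.10000e-03, -0.00000e+00]), 'tcp_pos': array([0.4512, 0.2789, 0.0859]), 'tool_rot': array([ 6.563e-01,  7.545e-01, -8.000e-04, -4.000e-04]), 'force': array([ 0.504 ,  0.1284, -0.5974]), 'ft_torque': array([-0.0037,  0.0431,  0.0047]), 'gripper_force': np.float64(0.0), 'finger_gap': np.float64(0.9762)}
180 []
192 []
204 []
216 []
228 []
240 []
252 [(224, [0.406, 0.284, 0.12]), (232, [0.408, 0.282, 0.114]), (408, [0.49, 0.294, 0.116]), (416, [0.492, 0.296, 0.12])]
264 [(200, [0.397, 0.279, 0.124]), (212, [0.405, 0.284, 0.131]), (224, [0.408, 0.282, 0.127]), (232, [0.409, 0.276, 0.116]), (408, [0.492, 0.288, 0.117]), (416, [0.491, 0.294, 0.128]), (430, [0.495, 0.297, 0.132])]
276 [(200, [0.403, 0.284, 0.141]), (212, [0.408, 0.284, 0.141]), (224, [0.409, 0.277, 0.128]), (232, [0.41, 0.271, 0.118]), (408, [0.492, 0.283, 0.119]), (416, [0.491, 0.289, 0.13]), (
[... 269 characters left out ...]
]), (212, [0.409, 0.276, 0.144]), (224, [0.41, 0.267, 0.131]), (416, [0.492, 0.28, 0.133]), (430, [0.491, 0.289, 0.146])]
312 [(200, [0.412, 0.286, 0.165]), (212, [0.418, 0.291, 0.17]), (416, [0.494, 0.274, 0.133]), (430, [0.479, 0.3, 0.171])]
324 [(200, [0.416, 0.291, 0.175]), (212, [0.42, 0.292, 0.176]), (430, [0.477, 0.3, 0.176])]
((0.4510454535484314, 0.2816374897956848), (0.05220295861363411, 0.12081532925367355), 8.113202095031738) [0.41698888 0.21818379 0.04802392] [0.48493505 0.34498367 0.05663024] [0.44093797 0.34848915 0.24228866] [[ 9.90617932e-01  1.36657070e-01 -9.79169834e-04]
 [ 1.31639509e-01 -9.52272643e-01  2.75404888e-01]
 [ 3.67035885e-02 -2.72949918e-01 -9.61327826e-01]]
```

View pics/e.png

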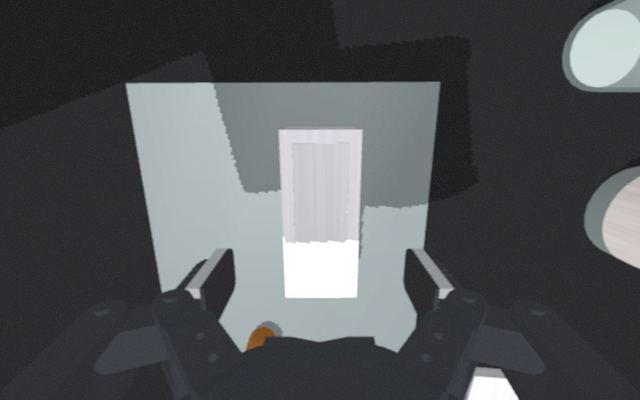

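Measured: the open fingertips are at z≈0.114 with the reported TCP at 0.086. That puts the true tips about 39–40 mm higher than the readout implies, and the lid contact agrees. x and y are fine, with the tin 3 mm further along the tool x. I'll correct z by that offset.

Call:
move_arm([
  [0,0,0,3,0,30,0],
  [0,0,0,3,0,60,0],
  [0,0,0,3,0,80,0],
  [0,0,0,3,0,87,0],
  [0,0,0,3,0,87,0],
  [0,0,0,3,0,87,0],
  [0,0,0,3,0,87,1],
  [0,0,0,3,0,87,1],
  [0,0,0,3,0,87,1],
  [0,0,0,3,0,87,1],
  [0,0,0,3,0,87,1],
  [0,0,0,3,0,87,1],
], squeeze=90)

```text
t: 5.2
tcp_pos: [0.4522, 0.2825, 0.0012]
tool_rot: [0.656, 0.755, 0.001, 0.001]
force: [-0.4, 1.0, 6.3]
finger_gap: 0.596
gripper_force: 95.3
```

```bash
python3 -c "
from h import *
s=readout.sense(); print({k:np.round(s[k],4) for k in s if k!='tau'})
"
```

```text
{'t': np.float64(5.2), 'q': array([3.4870e-01, 7.5400e-01, 1.8103e+00, 1.0000e-04, 5.7460e-01,
       2.0940e-01]), 'qd': array([ 0.0012, -0.0007, -0.0013, -0.0092,  0.0019,  0.0032]), 'tcp_pos': array([0.4522, 0.2825, 0.0012]), 'tool_rot': array([6.562e-01, 7.546e-01, 1.200e-03, 6.000e-04]), 'force': array([-0.3875,  0.9502,  6.3223]), 'ft_torque': array([-0.0213,  0.1955,  0.0538]), 'gripper_force': np.float64(95.2636), 'finger_gap': np.float64(0.5959)}
```

Call:
move_arm([
  [0,0,0,0,0,-10,1],
  [0,0,0,0,0,-35,1],
  [0,0,0,0,0,-70,1],
  [0,0,0,0,0,-105,1],
  [0,0,0,0,0,-125,1],
  [0,0,0,0,0,-130,1],
  [0,0,0,0,0,-130,1],
  [0,0,0,0,0,-130,1],
  [0,0,0,0,0,-130,1],
])

```text
t: 5.95
tcp_pos: [0.4496, 0.2814, 0.128]
tool_rot: [0.656, 0.755, -0.002, -0.001]
force: [-0.6, -0.7, -5.5]
finger_gap: 0.598
gripper_force: 95.4
```

```bash
cat >> h.py <<'E'
def tq(yaw=8.2):
    s=readout.sense(); u=np.array([np.cos(np.radians(yaw)),np.sin(np.radians(yaw)),0])
    print('t',s['t'],'Mx_tin',round(float(s['ft_torque']@u),4),'M',s['ft_torque'].round(4),'F',s['force'].round(2),'p',s['tcp_pos'].round(4),'qd',abs(s['qd']).max().round(3),'gap',round(float(s['finger_gap']),3))
    return s
E
python3 -c "
from h import *
tq()"
```

```text
t 5.95 Mx_tin -0.0218 M [-0.0315  0.0657 -0.0197] F [-0.59 -0.72 -5.49] p [0.4496 0.2814 0.128 ] qd 0.016 gap 0.598
```

Call:
move_arm([
  [0,0,0,40,0,0,1],
  [0,0,0,80,0,0,1],
  [0,0,0,80,0,0,1],
  [0,0,0,80,0,0,1],
  [0,0,0,80,0,0,1],
  [0,0,0,80,0,0,1],
  [0,0,0,80,0,0,1],
  [0,0,0,80,0,0,1],
])

```text
t: 6.62
tcp_pos: [0.4402, 0.3602, 0.1294]
tool_rot: [0.657, 0.754, -0.001, -0.0]
force: [0.6, -0.2, -3.2]
finger_gap: 0.6
gripper_force: 96.4
```

```bash
python3 -c "
from h import *
tq()"
```

```text
t 6.6167 Mx_tin -0.0044 M [-0.0058  0.0093  0.0339] F [ 0.6  -0.16 -3.19] p [0.4402 0.3602 0.1294] qd 0.008 gap 0.6
```

Call:
move_arm([
  [0,0,0,-40,0,0,1],
  [0,0,0,-80,0,0,1],
  [0,0,0,-80,0,0,1],
  [0,0,0,-80,0,0,1],
  [0,0,0,-80,0,0,1],
  [0,0,0,-80,0,0,1],
  [0,0,0,-80,0,0,1],
  [0,0,0,-80,0,0,1],
])

```text
t: 7.28
tcp_pos: [0.4511, 0.283, 0.1298]
tool_rot: [0.656, 0.755, 0.0, 0.0]
force: [-0.0, 0.4, -4.5]
finger_gap: 0.598
gripper_force: 96.4
```

```bash
python3 -c "
from h import *
tq()"
```

```text
t 7.2833 Mx_tin -0.0143 M [-0.0181  0.0252 -0.0292] F [-0.03  0.38 -4.54] p [0.4511 0.283  0.1298] qd 0.02 gap 0.598
```

Call:
move_arm([
  [0,0,0,40,0,0,1],
  [0,0,0,80,0,0,1],
  [0,0,0,80,0,0,1],
  [0,0,0,80,0,0,1],
  [0,0,0,80,0,0,1],
  [0,0,0,80,0,0,1],
  [0,0,0,80,0,0,1],
  [0,0,0,80,0,0,1],
])

```text
t: 7.95
tcp_pos: [0.4403, 0.3604, 0.1297]
tool_rot: [0.657, 0.754, -0.0, -0.0]
force: [1.4, 0.5, -5.1]
finger_gap: 0.597
gripper_force: 97.0
```

```bash
python3 -c "
from h import *
tq()"
```

```text
t 7.95 Mx_tin -0.0329 M [-0.0334  0.0008 -0.0223] F [ 1.4   0.54 -5.11] p [0.4403 0.3604 0.1297] qd 0.013 gap 0.597
```

Call:
move_arm([
  [0,0,0,-40,0,0,1],
  [0,0,0,-80,0,0,1],
  [0,0,0,-80,0,0,1],
  [0,0,0,-80,0,0,1],
  [0,0,0,-80,0,0,1],
  [0,0,0,-80,0,0,1],
  [0,0,0,-80,0,0,1],
  [0,0,0,-80,0,0,1],
])

```text
t: 8.62
tcp_pos: [0.4511, 0.283, 0.1298]
tool_rot: [0.656, 0.755, 0.0, 0.0]
force: [0.6, -0.6, -4.1]
finger_gap: 0.597
gripper_force: 97.1
```

```bash
python3 -c "
from h import *
tq(); print(row((.4515,.2820,.002),8.2))"
```

```text
t 8.6167 Mx_tin 0.012 M [ 0.0152 -0.0213  0.0225] F [ 0.59 -0.59 -4.12] p [0.4511 0.283  0.1298] qd 0.003 gap 0.597
(array([ 0. , -0. , -0.1]), array([ -1.1,   0.2, 127.8]))
```

No rattle in the left tin: all readings are within about ±0.03 N m. Setting it back.

Call:
move_arm([
  [0,0,0,0,0,40,1],
  [0,0,0,0,0,80,1],
  [0,0,0,0,0,110,1],
  [0,0,0,0,0,122,1],
  [0,0,0,0,0,126,1],
  [0,0,0,0,0,129,1],
  [0,0,0,0,0,129,1],
  [0,0,0,0,0,129,0],
  [0,0,0,0,0,129,0],
  [0,0,0,0,0,129,0],
  [0,0,0,0,0,129,0],
  [0,0,0,0,0,129,0],
])

```text
t: 9.62
tcp_pos: [0.4518, 0.2824, 0.0011]
tool_rot: [0.656, 0.755, 0.001, 0.0]
force: [-0.5, -0.9, -1.0]
finger_gap: 1.006
gripper_force: 0.0
```

```bash
python3 -c "
from h import *
tq()"
```

```text
t 9.6167 Mx_tin -0.0175 M [-0.0243  0.0454 -0.0262] F [-0.45 -0.95 -1.04] p [0.4518 0.2824 0.0011] qd 0.004 gap 1.006
```

Call:
move_arm([
  [0,0,0,0,0,-40,0],
  [0,0,0,0,0,-80,0],
  [0,0,0,0,0,-100,0],
  [0,0,0,-40,-4,-100,0],
  [0,0,0,-80,-8,-100,0],
  [0,0,0,-120,-13,-100,0],
  [0,0,0,-160,-17,-100,0],
  [0,0,0,-200,-22,-100,0],
  [0,0,0,-235,-26,-100,0],
  [0,0,0,-249,-27,-100,0],
  [0,0,0,-249,-27,-100,0],
  [0,0,0,-249,-27,-100,0],
])

```text
t: 10.62
tcp_pos: [0.4592, 0.031, 0.1008]
tool_rot: [0.657, 0.754, 0.0, -0.0]
force: [-0.9, 0.1, 1.0]
finger_gap: 0.999
gripper_force: 0.0
```

```bash
python3 -c "
from h import *
tq()
a=snap('wrist');P=pts(a);z=P[...,2]
t=(z>.048)&(z<.06)&(abs(P[...,0]-.46)<.06)&(abs(P[...,1]-.03)<.1)&(a['img'].min(2)>100)
q=P[t]; r=cv2.minAreaRect(q[:,:2].astype('float32')); print(r)
print(row((.4605,.032,.001),8.2))
a=snap('top');P=pts(a);z=P[...,2]
t=(z>.048)&(z<.06)&(abs(P[...,0]-.45)<.06)&(abs(P[...,1]-.28)<.1)&(a['img'].min(2)>100)
q=P[t]; r=cv2.minAreaRect(q[:,:2].astype('float32')); print('left',r,np.median(q[:,2]))
"
```

```text
t 10.6167 Mx_tin 0.0084 M [ 0.0025  0.0415 -0.0115] F [-0.93  0.11  0.96] p [0.4592 0.031  0.1008] qd 0.044 gap 0.999
((0.4604851007461548, 0.032626923173666), (0.05214172601699829, 0.12035348266363144), 8.067547798156738)
(array([-0. , -0. , -0.3]), array([-0.2,  1.6, 99.8]))
left ((0.4505669176578522, 0.28043991327285767), (0.05191254988312721, 0.12143027782440186), 8.362421035766602) 0.0533100641014461
```

The left tin is back where it stood, and the middle tin is confirmed at (0.4605, 0.0326). Grasp it.

Call:
move_arm([
  [0,0,0,1,1,40,0],
  [0,0,0,1,1,75,0],
  [0,0,0,1,1,95,0],
  [0,0,0,1,1,101,0],
  [0,0,0,1,1,101,0],
  [0,0,0,1,1,101,0],
  [0,0,0,1,1,101,1],
  [0,0,0,1,1,101,1],
  [0,0,0,1,1,101,1],
  [0,0,0,1,1,101,1],
  [0,0,0,1,1,101,1],
  [0,0,0,1,1,101,1],
], squeeze=90)

```text
t: 11.72
tcp_pos: [0.4609, 0.0328, 0.0012]
tool_rot: [0.656, 0.755, 0.001, 0.001]
force: [-0.1, 1.0, 6.9]
finger_gap: 0.597
gripper_force: 94.6
```

Call:
move_arm([
  [0,0,0,0,0,-10,1],
  [0,0,0,0,0,-35,1],
  [0,0,0,0,0,-70,1],
  [0,0,0,0,0,-105,1],
  [0,0,0,0,0,-125,1],
  [0,0,0,0,0,-130,1],
  [0,0,0,0,0,-130,1],
  [0,0,0,0,0,-130,1],
  [0,0,0,0,0,-130,1],
])

```text
t: 12.47
tcp_pos: [0.4584, 0.0331, 0.1284]
tool_rot: [0.656, 0.754, -0.001, -0.002]
force: [-0.2, -0.4, -4.3]
finger_gap: 0.598
gripper_force: 95.3
```

```bash
python3 -c "
from h import *
tq()"
```

```text
t 12.4667 Mx_tin -0.044 M [-0.043  -0.0103  0.043 ] F [-0.2  -0.39 -4.31] p [0.4584 0.0331 0.1284] qd 0.015 gap 0.598
```

Call:
move_arm([
  [0,0,0,40,0,0,1],
  [0,0,0,80,0,0,1],
  [0,0,0,80,0,0,1],
  [0,0,0,80,0,0,1],
  [0,0,0,80,0,0,1],
  [0,0,0,80,0,0,1],
  [0,0,0,80,0,0,1],
  [0,0,0,80,0,0,1],
])

```text
t: 13.13
tcp_pos: [0.4491, 0.111, 0.1295]
tool_rot: [0.657, 0.754, -0.0, -0.0]
force: [0.0, 0.2, -4.2]
finger_gap: 0.594
gripper_force: 96.6
```

```bash
python3 -c "
from h import *
tq()"
```

```text
t 13.1333 Mx_tin -0.1044 M [-0.1026 -0.0197 -0.0078] F [ 0.01  0.17 -4.19] p [0.4491 0.111  0.1295] qd 0.006 gap 0.594
```

Call:
move_arm([
  [0,0,0,-40,0,0,1],
  [0,0,0,-80,0,0,1],
  [0,0,0,-80,0,0,1],
  [0,0,0,-80,0,0,1],
  [0,0,0,-80,0,0,1],
  [0,0,0,-80,0,0,1],
  [0,0,0,-80,0,0,1],
  [0,0,0,-80,0,0,1],
])

```text
t: 13.8
tcp_pos: [0.4594, 0.0339, 0.1297]
tool_rot: [0.656, 0.755, -0.0, -0.0]
force: [0.1, -0.1, -4.4]
finger_gap: 0.604
gripper_force: 97.1
```

```bash
python3 -c "
from h import *
tq()"
```

```text
t 13.8 Mx_tin 0.0676 M [0.0636 0.0327 0.0127] F [ 0.08 -0.13 -4.42] p [0.4594 0.0339 0.1297] qd 0.004 gap 0.604
```

Call:
move_arm([
  [0,0,0,40,0,0,1],
  [0,0,0,80,0,0,1],
  [0,0,0,80,0,0,1],
  [0,0,0,80,0,0,1],
  [0,0,0,80,0,0,1],
  [0,0,0,80,0,0,1],
  [0,0,0,80,0,0,1],
  [0,0,0,80,0,0,1],
])

```text
t: 14.47
tcp_pos: [0.4492, 0.1112, 0.1297]
tool_rot: [0.657, 0.754, 0.0, 0.0]
force: [0.7, -0.2, -3.3]
finger_gap: 0.601
gripper_force: 97.2
```

```bash
python3 -c "
from h import *
tq()"
```

```text
t 14.4667 Mx_tin -0.0974 M [-0.0945 -0.027  -0.0154] F [ 0.71 -0.17 -3.32] p [0.4492 0.1112 0.1297] qd 0.002 gap 0.601
```

Call:
move_arm([
  [0,0,0,-40,0,0,1],
  [0,0,0,-80,0,0,1],
  [0,0,0,-80,0,0,1],
  [0,0,0,-80,0,0,1],
  [0,0,0,-80,0,0,1],
  [0,0,0,-80,0,0,1],
  [0,0,0,-80,0,0,1],
  [0,0,0,-80,0,0,1],
])

```text
t: 15.13
tcp_pos: [0.4594, 0.0339, 0.1297]
tool_rot: [0.656, 0.755, -0.0, -0.0]
force: [-0.2, 0.0, -4.0]
finger_gap: 0.599
gripper_force: 97.4
```

```bash
python3 -c "
from h import *
tq()"
```

```text
t 15.1333 Mx_tin 0.1496 M [ 0.1456  0.0387 -0.0341] F [-0.18  0.03 -4.02] p [0.4594 0.0339 0.1297] qd 0.004 gap 0.599
```

The middle tin rattles, reading about ±0.1 N m and alternating with the strokes. The right tin still has to be shaken, so I'll set the middle one down where it was and go on.

Call:
move_arm([
  [0,0,0,0,0,40,1],
  [0,0,0,0,0,80,1],
  [0,0,0,0,0,110,1],
  [0,0,0,0,0,122,1],
  [0,0,0,0,0,126,1],
  [0,0,0,0,0,129,1],
  [0,0,0,0,0,129,1],
  [0,0,0,0,0,129,0],
  [0,0,0,0,0,129,0],
  [0,0,0,0,0,129,0],
  [0,0,0,0,0,129,0],
  [0,0,0,0,0,129,0],
])

```text
t: 16.13
tcp_pos: [0.4604, 0.0329, 0.0011]
tool_rot: [0.656, 0.755, 0.0, 0.001]
force: [0.2, 0.8, -0.0]
finger_gap: 1.001
gripper_force: 0.0
```

```bash
python3 -c "
from h import *
tq(); print(row((.4910,-.2075,.101),8.2))"
```

```text
t 16.1333 Mx_tin -0.0168 M [-0.0187  0.0118  0.0428] F [ 0.17  0.83 -0.02] p [0.4604 0.0329 0.0011] qd 0.006 gap 1.001
(array([ 0.1,  0. , -0.2]), array([-242.3,   -3. ,  -99.8]))
```

Call:
move_arm([
  [0,0,0,0,0,-40,0],
  [0,0,0,0,0,-80,0],
  [0,0,0,0,0,-100,0],
  [0,0,0,-40,0,-100,0],
  [0,0,0,-80,-1,-100,0],
  [0,0,0,-120,-1,-100,0],
  [0,0,0,-160,-2,-100,0],
  [0,0,0,-200,-2,-100,0],
  [0,0,0,-230,-3,-100,0],
  [0,0,0,-242,-3,-100,0],
  [0,0,0,-242,-3,-100,0],
  [0,0,0,-242,-3,-100,0],
])

```text
t: 17.13
tcp_pos: [0.4897, -0.2066, 0.1004]
tool_rot: [0.657, 0.754, 0.0, -0.001]
force: [0.1, 0.6, 0.5]
finger_gap: 0.999
gripper_force: 0.0
```

```bash
cat >> h.py <<'E'
def tin(n,x,y):
    a=snap(n);P=pts(a);z=P[...,2]
    t=(z>.048)&(z<.06)&(abs(P[...,0]-x)<.06)&(abs(P[...,1]-y)<.1)&(a['img'].min(2)>100)
    q=P[t]; print(n,cv2.minAreaRect(q[:,:2].astype('float32')),np.median(q[:,2]))
E
python3 -c "
from h import *
tq(); tin('wrist',.49,-.207); tin('top',.46,.032); print(row((.4910,-.2075,.001),8.2))"
```

```text
t 17.1333 Mx_tin -0.0304 M [-0.0407  0.0696  0.0591] F [0.14 0.65 0.49] p [ 0.4897 -0.2066  0.1004] qd 0.036 gap 0.999
wrist ((0.49077391624450684, -0.20632770657539368), (0.052131809294223785, 0.12042403221130371), 8.046499252319336) 0.053997671884148835
top ((0.45542871952056885, 0.05462061986327171), (0.05605017766356468, 0.16705180704593658), 11.1200590133667) 0.053855775577937554
(array([-0.1, -0.1, -0.2]), array([-3. ,  1.5, 99.4]))
```

Call:
move_arm([
  [0,0,0,-1,1,40,0],
  [0,0,0,-1,1,75,0],
  [0,0,0,-1,1,94,0],
  [0,0,0,-1,1,100,0],
  [0,0,0,-1,1,100,0],
  [0,0,0,-1,1,100,0],
  [0,0,0,-1,1,100,1],
  [0,0,0,-1,1,100,1],
  [0,0,0,-1,1,100,1],
  [0,0,0,-1,1,100,1],
  [0,0,0,-1,1,100,1],
  [0,0,0,-1,1,100,1],
], squeeze=90)

```text
t: 18.23
tcp_pos: [0.4925, -0.2086, 0.0024]
tool_rot: [0.656, 0.755, 0.0, 0.001]
force: [0.7, 0.5, 6.5]
finger_gap: 0.598
gripper_force: 95.2
```

Call:
move_arm([
  [0,0,0,0,0,-10,1],
  [0,0,0,0,0,-35,1],
  [0,0,0,0,0,-70,1],
  [0,0,0,0,0,-105,1],
  [0,0,0,0,0,-125,1],
  [0,0,0,0,0,-130,1],
  [0,0,0,0,0,-130,1],
  [0,0,0,0,0,-130,1],
  [0,0,0,0,0,-130,1],
])

```text
t: 18.98
tcp_pos: [0.4901, -0.2071, 0.129]
tool_rot: [0.656, 0.754, -0.0, -0.002]
force: [-0.7, -0.8, -4.6]
finger_gap: 0.595
gripper_force: 95.5
```

```bash
python3 -c "
from h import *
tq()"
```

```text
t 18.9833 Mx_tin 0.0034 M [-0.0024  0.0399  0.0183] F [-0.69 -0.77 -4.62] p [ 0.4901 -0.2071  0.129 ] qd 0.014 gap 0.595
```

Call:
move_arm([
  [0,0,0,40,0,0,1],
  [0,0,0,80,0,0,1],
  [0,0,0,80,0,0,1],
  [0,0,0,80,0,0,1],
  [0,0,0,80,0,0,1],
  [0,0,0,80,0,0,1],
  [0,0,0,80,0,0,1],
  [0,0,0,80,0,0,1],
])

```text
t: 19.65
tcp_pos: [0.4808, -0.1298, 0.1304]
tool_rot: [0.657, 0.754, -0.0, 0.0]
force: [0.2, 0.4, -4.3]
finger_gap: 0.598
gripper_force: 96.1
```

```bash
python3 -c "
from h import *
tq()"
```

```text
t 19.65 Mx_tin -0.0683 M [-0.0643 -0.0325  0.0378] F [ 0.18  0.37 -4.33] p [ 0.4808 -0.1298  0.1304] qd 0.005 gap 0.598
```

Call:
move_arm([
  [0,0,0,-40,0,0,1],
  [0,0,0,-80,0,0,1],
  [0,0,0,-80,0,0,1],
  [0,0,0,-80,0,0,1],
  [0,0,0,-80,0,0,1],
  [0,0,0,-80,0,0,1],
  [0,0,0,-80,0,0,1],
  [0,0,0,-80,0,0,1],
])

```text
t: 20.32
tcp_pos: [0.4913, -0.207, 0.1306]
tool_rot: [0.656, 0.755, -0.0, -0.0]
force: [0.4, -0.3, -3.6]
finger_gap: 0.599
gripper_force: 96.5
```

```bash
python3 -c "
from h import *
tq()"
```

```text
t 20.3167 Mx_tin 0.0093 M [ 0.0115 -0.0148 -0.0201] F [ 0.35 -0.29 -3.58] p [ 0.4913 -0.207   0.1306] qd 0.01 gap 0.599
```

Call:
move_arm([
  [0,0,0,40,0,0,1],
  [0,0,0,80,0,0,1],
  [0,0,0,80,0,0,1],
  [0,0,0,80,0,0,1],
  [0,0,0,80,0,0,1],
  [0,0,0,80,0,0,1],
  [0,0,0,80,0,0,1],
  [0,0,0,80,0,0,1],
])

```text
t: 20.98
tcp_pos: [0.481, -0.1297, 0.1308]
tool_rot: [0.657, 0.754, 0.0, 0.0]
force: [-1.0, -0.3, -4.2]
finger_gap: 0.596
gripper_force: 96.6
```

```bash
python3 -c "
from h import *
tq()"
```

```text
t 20.9833 Mx_tin 0.0351 M [0.026  0.0654 0.0352] F [-0.99 -0.28 -4.18] p [ 0.481  -0.1297  0.1308] qd 0.014 gap 0.596
```

Call:
move_arm([
  [0,0,0,-40,0,0,1],
  [0,0,0,-80,0,0,1],
  [0,0,0,-80,0,0,1],
  [0,0,0,-80,0,0,1],
  [0,0,0,-80,0,0,1],
  [0,0,0,-80,0,0,1],
  [0,0,0,-80,0,0,1],
  [0,0,0,-80,0,0,1],
])

```text
t: 21.65
tcp_pos: [0.4913, -0.2071, 0.1307]
tool_rot: [0.656, 0.755, -0.0, -0.0]
force: [0.1, -0.8, -2.8]
finger_gap: 0.598
gripper_force: 96.8
```

```bash
python3 -c "
from h import *
tq()"
```

```text
t 21.65 Mx_tin 0.0817 M [ 0.082   0.0035 -0.0425] F [ 0.09 -0.82 -2.84] p [ 0.4913 -0.2071  0.1307] qd 0.01 gap 0.598
```

Single readings turn out noisy (about 0.04 N m), so the right tin is not settled by these. I'll average many readings at each end.

```bash
cat >> h.py <<'E'
def avg(n=16,yaw=8.2):
    u=np.array([np.cos(np.radians(yaw)),np.sin(np.radians(yaw)),0]); v=[];F=[]
    for _ in range(n):
        imaging.snapshot('wrist'); s=readout.sense(); v.append(s['ft_torque']@u); F.append(s['force'])
    print('t',s['t'],'mean',np.mean(v).round(4),'sd',np.std(v).round(4),'se',(np.std(v)/n**.5).round(4),'F',np.mean(F,0).round(2))
E
python3 -c "
from h import *
avg()"
```

```text
t 22.45 mean -0.0193 sd 0.0576 se 0.0144 F [-0.04  0.19 -4.25]
```

Call:
move_arm([
  [0,0,0,40,0,0,1],
  [0,0,0,80,0,0,1],
  [0,0,0,80,0,0,1],
  [0,0,0,80,0,0,1],
  [0,0,0,80,0,0,1],
  [0,0,0,80,0,0,1],
  [0,0,0,80,0,0,1],
  [0,0,0,80,0,0,1],
])

```text
t: 23.12
tcp_pos: [0.4809, -0.1299, 0.1308]
tool_rot: [0.657, 0.754, 0.0, 0.0]
force: [0.7, 0.1, -4.0]
finger_gap: 0.597
gripper_force: 96.8
```

```bash
python3 -c "
from h import *
avg()"
```

```text
t 23.9167 mean 0.0067 sd 0.0666 se 0.0166 F [-0.07  0.03 -4.45]
```

Call:
move_arm([
  [0,0,0,-40,0,0,1],
  [0,0,0,-80,0,0,1],
  [0,0,0,-80,0,0,1],
  [0,0,0,-80,0,0,1],
  [0,0,0,-80,0,0,1],
  [0,0,0,-80,0,0,1],
  [0,0,0,-80,0,0,1],
  [0,0,0,-80,0,0,1],
])

```text
t: 24.58
tcp_pos: [0.4913, -0.2069, 0.1307]
tool_rot: [0.656, 0.755, -0.0, -0.0]
force: [-0.5, -0.1, -4.6]
finger_gap: 0.594
gripper_force: 97.0
```

```bash
python3 -c "
from h import *
avg(); tq()"
```

```text
t 25.3833 mean -0.0129 sd 0.0615 se 0.0154 F [ 0.02 -0.07 -4.49]
t 25.3833 Mx_tin -0.0057 M [-0.0086  0.02    0.0332] F [-0.06 -0.14 -4.33] p [ 0.4916 -0.2081  0.1307] qd 0.007 gap 0.593
```

The right tin averages about 0 at both ends, so it is packed. Put it back, then fetch the middle tin.

Call:
move_arm([
  [0,0,0,0,0,40,1],
  [0,0,0,0,0,80,1],
  [0,0,0,0,0,110,1],
  [0,0,0,0,0,122,1],
  [0,0,0,0,0,126,1],
  [0,0,0,0,0,129,1],
  [0,0,0,0,0,129,1],
  [0,0,0,0,0,129,0],
  [0,0,0,0,0,129,0],
  [0,0,0,0,0,129,0],
  [0,0,0,0,0,129,0],
  [0,0,0,0,0,129,0],
])

```text
t: 26.38
tcp_pos: [0.4922, -0.2084, 0.0022]
tool_rot: [0.656, 0.755, 0.0, 0.001]
force: [-0.3, -0.7, -0.3]
finger_gap: 1.0
gripper_force: 0.0
```

```bash
python3 -c "
from h import *
tq(); print(row((.4605,.0325,.101),8.2))"
```

```text
t 26.3833 Mx_tin -0.0153 M [-0.0102 -0.0366 -0.0065] F [-0.3  -0.66 -0.27] p [ 0.4922 -0.2084  0.0022] qd 0.006 gap 1.0
(array([ 0.1,  0.1, -0.2]), array([242.9,   2.1, -99.1]))
```

Call:
move_arm([
  [0,0,0,0,0,-40,0],
  [0,0,0,0,0,-80,0],
  [0,0,0,0,0,-100,0],
  [0,0,0,40,0,-100,0],
  [0,0,0,80,1,-100,0],
  [0,0,0,120,1,-100,0],
  [0,0,0,160,2,-100,0],
  [0,0,0,200,2,-100,0],
  [0,0,0,230,2,-100,0],
  [0,0,0,243,2,-100,0],
  [0,0,0,243,2,-100,0],
  [0,0,0,243,2,-100,0],
])

```text
t: 27.38
tcp_pos: [0.4601, 0.0335, 0.1019]
tool_rot: [0.655, 0.755, 0.0, 0.0]
force: [0.4, -0.4, -0.8]
finger_gap: 0.997
gripper_force: 0.0
```

```bash
python3 -c "
from h import *
tin('wrist',.46,.032); tin('top',.49,-.22); tq(); print(row((.4605,.0325,.001),8.2))"
```

```text
wrist ((0.4552094340324402, 0.055306918919086456), (0.05738837271928787, 0.16716496646404266), 10.934346199035645) 0.053999320754807956
top ((0.4906954765319824, -0.20687994360923767), (0.05188573896884918, 0.12055639922618866), 8.167098999023438) 0.05411819987409632
t 27.4833 Mx_tin 0.0326 M [ 0.0332 -0.0017 -0.0051] F [-0.12 -0.78 -0.09] p [0.4607 0.0321 0.1018] qd 0.017 gap 0.999
(array([ 0.1,  0. , -0.3]), array([  0.4,  -0.2, 100.8]))
```

Call:
move_arm([
  [0,0,0,0,0,40,0],
  [0,0,0,0,0,75,0],
  [0,0,0,0,0,95,0],
  [0,0,0,0,0,101,0],
  [0,0,0,0,0,101,0],
  [0,0,0,0,0,101,0],
  [0,0,0,0,0,101,1],
  [0,0,0,0,0,101,1],
  [0,0,0,0,0,101,1],
  [0,0,0,0,0,101,1],
  [0,0,0,0,0,101,1],
  [0,0,0,0,0,101,1],
], squeeze=90)

```text
t: 28.48
tcp_pos: [0.4609, 0.0327, 0.0022]
tool_rot: [0.656, 0.755, 0.001, 0.001]
force: [-0.1, -1.0, 6.4]
finger_gap: 0.596
gripper_force: 94.7
```

Call:
move_arm([
  [0,0,0,0,0,-10,1],
  [0,0,0,0,0,-35,1],
  [0,0,0,0,0,-70,1],
  [0,0,0,0,0,-105,1],
  [0,0,0,0,0,-125,1],
  [0,0,0,0,0,-130,1],
  [0,0,0,0,0,-130,1],
  [0,0,0,0,0,-130,1],
  [0,0,0,0,0,-130,1],
])

```text
t: 29.23
tcp_pos: [0.4584, 0.0332, 0.1294]
tool_rot: [0.656, 0.755, -0.001, -0.002]
force: [-0.8, 0.5, -4.2]
finger_gap: 0.596
gripper_force: 95.4
```

```bash
python3 -c "
from h import *
tq(); print(row((.694,.064,.131),8.2))"
```

```text
t 29.2333 Mx_tin 0.1166 M [0.1095 0.0571 0.0274] F [-0.83  0.47 -4.21] p [0.4584 0.0332 0.1294] qd 0.014 gap 0.596
(array([-0.2, -0.1, -0.2]), array([ -2.1, 237.6,  -2.5]))
```

```bash
python3 -c "
from h import *
avg()"
```

```text
t 30.0333 mean 0.0792 sd 0.0281 se 0.007 F [ 0.   -0.05 -3.86]
```

Call:
move_arm([
  [0,0,0,40,0,0,1],
  [0,0,0,80,0,0,1],
  [0,0,0,80,0,0,1],
  [0,0,0,80,0,0,1],
  [0,0,0,80,0,0,1],
  [0,0,0,80,0,0,1],
  [0,0,0,80,0,0,1],
  [0,0,0,80,0,0,1],
])

```text
t: 30.7
tcp_pos: [0.4493, 0.111, 0.1308]
tool_rot: [0.657, 0.754, 0.0, 0.0]
force: [0.0, 0.1, -4.2]
finger_gap: 0.598
gripper_force: 96.5
```

```bash
python3 -c "
from h import *
avg(); print(row((.694,.064,.131),8.2))"
```

```text
t 31.5 mean -0.1007 sd 0.0249 se 0.0062 F [ 0.08 -0.02 -4.05]
(array([ 0. , -0. , -0.2]), array([-81.7, 236.1,  -0.3]))
```

The middle tin is confirmed at +0.079 and −0.101 N m. Moving it over the tray.

Call:
move_arm([
  [0,0,0,-8,22,0,1],
  [0,0,0,-18,52,0,1],
  [0,0,0,-29,84,0,1],
  [0,0,0,-40,116,0,1],
  [0,0,0,-51,148,0,1],
  [0,0,0,-62,180,0,1],
  [0,0,0,-73,210,0,1],
  [0,0,0,-79,228,0,1],
  [0,0,0,-82,236,0,1],
  [0,0,0,-82,236,0,1],
  [0,0,0,-82,236,0,1],
  [0,0,0,-82,236,0,1],
])

```text
t: 32.5
tcp_pos: [0.6914, 0.0642, 0.13]
tool_rot: [0.656, 0.755, -0.001, -0.002]
force: [-1.3, -0.4, -5.1]
finger_gap: 0.596
gripper_force: 96.5
```

```bash
python3 -c "
from h import *
s=tq(); print(s['tool_rot'])
a=snap('scene'); save(a,'pics/f.png'); P=pts(a); m=(a['img'].min(2)>120)&(P[...,2]>.1)&(P[...,2]<.21)&(abs(P[...,0]-.69)<.12)&(abs(P[...,1]-.064)<.12)
q=P[m]; print(np.percentile(q,[1,50,99],axis=0).round(3))
tin('top',.45,.28); tin('top',.49,-.22); tq()"
```

```text
t 32.5 Mx_tin -0.0695 M [-0.0689 -0.0087 -0.0045] F [-1.27 -0.35 -5.12] p [0.6914 0.0642 0.13  ] qd 0.01 gap 0.596
[ 0.65608931  0.75468053 -0.0011483  -0.00166967]
[[0.661 0.002 0.145]
 [0.696 0.035 0.183]
 [0.724 0.123 0.186]]
top ((0.45080500841140747, 0.28156864643096924), (0.05188136175274849, 0.119097501039505), 7.893369674682617) 0.05342275231510788
top ((0.49079257249832153, -0.207455575466156), (0.05178094655275345, 0.1211673766374588), 8.061025619506836) 0.05402270215552967
t 32.65 Mx_tin -0.1211 M [-0.1229  0.0037  0.055 ] F [ 0.31  0.41 -4.26] p [0.6924 0.0642 0.1308] qd 0.015 gap 0.598
```

View pics/f.png

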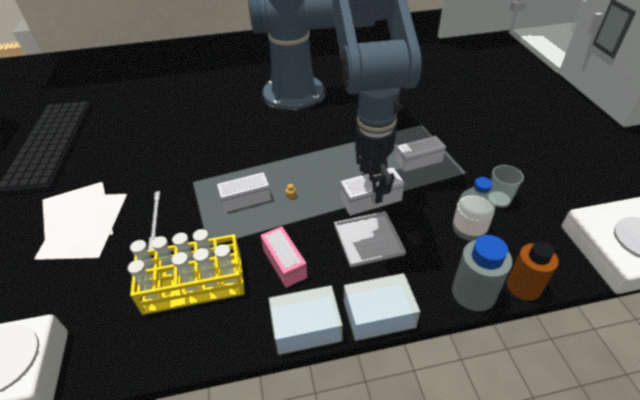

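The middle tin is held upright over the tray (px ~(372,190)), with its top at z≈0.184 so its underside is at about 0.13 m. The other tins and bystanders are in place. I'll let it settle, then hand in.

Call:
move_arm([
  [0,0,0,0,0,0,1],
  [0,0,0,0,0,0,1],
  [0,0,0,0,0,0,1],
  [0,0,0,0,0,0,1],
  [0,0,0,0,0,0,1],
  [0,0,0,0,0,0,1],
])

```text
t: 33.15
tcp_pos: [0.6939, 0.0636, 0.1307]
tool_rot: [0.656, 0.755, -0.0, -0.0]
force: [0.1, -0.1, -3.8]
finger_gap: 0.599
gripper_force: 96.5
```

```bash
python3 -c "
from h import *
tq(); print(order.sign_off())"
```

```text
t 33.15 Mx_tin -0.0941 M [-0.0927 -0.0164  0.0139] F [ 0.1  -0.13 -3.81] p [0.6939 0.0636 0.1307] qd 0.002 gap 0.599
the job is handed in; nothing more can be done
None
```

The middle tin is the one that rattles; I handed the job in at 33 s with it held still and upright about 13 cm above the tray centre, and the left and right tins back where they stood (the hand-in returned no verdict).

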